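Load a framed slide under the stage clips

TASK

Pick up the long framed slide from the grey rest and slide it, notched end first, flat along the small stage and under the two spring clips until both clips have ridden over its side rails and snapped down into the notches, with the slide fully home against the stop. Let go of it there. Do not ram the stop, and leave the short slide, the petri dish, the dropper bottle and the lens tissue where they are.

Things in the scene. Friction and masses are not known exactly. Their poses are not given: they have to be found in the camera images.
- long_slide: The longer slide: aluminium-framed glass slide, 130 (x) x 50 (y) mm, 0.07 to 0.13 kg, with two side rails 12.5 mm wide and 8 mm high along its long edges; glass and end bars lie lower. Origin: centre of underside; x points to the leading (notched) end, z up. It starts flat on the rest, underside 22 mm over the desk, x within 0.55 rad of straight away from the robot.
- slide_lead (a point): Middle of the lower edge of the long slide's leading end (x = +65 mm of the slide); axes as the slide. Each rail has one notch in its top, 18 mm long and 4 mm deep, from 36 to 54 mm behind this end.
- slide_grip (a point): Good place to grip the long slide, across its 50 mm width: on its middle line at half height, 47 mm behind its centre (18 mm from the trailing end). It lies clear of the rest's bars, with at least 15 mm of free depth under the slide.
- short_slide: The shorter slide, same frame, 90 x 50 x 8 mm, without notches, on the other lane of the rest. Origin: centre of the underside, x along its length. To be left alone.
- rest: Grey plastic fixed rest, base 75 mm (x) x 230 mm (y), 6 mm thick, with two rubber-topped cross bars along y at x = -22 and +22 mm, 8 mm wide, tops 22 mm over the desk. Origin: centre of its underside. Slides lie near y = -55 and +55 mm, in either order, along x within 0.12 rad, off centre by 2 to 14 mm toward -x.
- stage: Fixed slide stage: grey steel table 105 mm (x -45 to +60) x 92 mm (y) on a white foot, top 50 mm over the desk. Origin on the desk, z up. The slide enters at the -x edge, facing the robot within 0.3 rad, and moves in +x. Home: slide x along stage x, its origin at stage (-27, 0, 50) mm; its rear 47 mm then overhang the -x edge over free space, so it can be carried in by that end.
- stage_entry (a point): Middle of the mouth between the two side guides, on the table's top (stage x = -45, y = 0, z = 50 mm); axes as the stage. The guides are 7 mm high, 53 mm apart from x = -34 to +38 mm (1.5 mm play each side of the slide), flared to about 58 mm at the mouth.
- stage_home (a point): Foot of the 7 mm high stop on the table's top (stage x = +38, y = 0, z = 50 mm), where point slide_lead ends when the slide is home; axes as the stage. The clip pivots stand behind it; nothing on the stage is higher than 25 mm above its table.
- clip_left (a joint): Angle (rad) of the spring clip over the left (+y) rail, at stage y = +18 mm: a bent dark steel strip pivoted behind the stop, reaching toward the entry. 0 empty, about 0.11 when its toe rides on an 8 mm rail, about 0.03 when the toe is down in the notch. Presses with about 1.5 to 2 N; pushing the slide under both clips takes roughly 3 to 8 N.
- clip_right (a joint): The same for the clip over the right (-y) rail, at stage y = -18 mm.
- clip_left_toe (a point): Underside of the left clip's toe, at stage x = -5 mm, 2 mm above the table when empty. From the toe the strip slopes up toward the entry, to about 13 mm clear height at stage x = -31 mm, so a slide pushed in flat lifts it.
- clip_right_toe (a point): The same for the right clip.
- petri_1: Petri dish, 61 mm across, 16 mm high, bystander. Origin: centre of its underside.
- stain_violet: Dropper bottle with dark cap, 32 mm across, 99 mm high, bystander. Origin: centre of its underside.
- lens_tissue: Booklet of lens tissue, 100 x 66 x 6 mm, bystander lying on the desk. Origin: centre of its underside.
Not all that is in view belongs to the job. Leave any purple look-alike of the long_slide alone.

How it is judged:
By the outcome, as a careful person would: the job done as asked, in the order asked, and still so for the second after the job is handed in, with the robot touching nothing.
It also fails if it takes over 45 s, if anything falls off the work surface, if the arm or the gripper's body presses on something with over 40 N, if the wrist force passes 120 N, or if a joint passes its speed limit or range.

ROBOT

A 7-joint arm with a two-finger parallel gripper is mounted at the origin on a cart in front of the work surface, level with it; the furniture and walls round the work are solid. World frame = base frame: x ahead of the robot, y to its left, z up, the work surface at z = 0. Lengths are in m, angles in rad, forces in N, time in s.
With the tool pointing down it reaches from about 0.4 to 0.85 m from the base axis. Payload 10.4 kg.
Tool frame: the origin (TCP) lies midway between the tips of the shut fingers; the grasp point (between the pads) lies hold_point_z behind it (hold_point_z is the distance from the TCP to the grasp point, in m); z points along the fingers, y is the line along which they close (so a half turn about z gives the same grasp; the last joint's range is limited). The gripper opens to 87 mm and grips with 3 to 60 N. Pads are 19 mm wide; open, the fingers measure 117 mm over their backs; the gripper's body (75 mm by 190 mm) begins 51 mm behind the grasp point.
Start: joints at [-1.332, 0.332, -0.065, 1.46, 0.022, 1.35, -0.088], TCP at [0.162, 0.604, 0.223] pointing down, gripper open.
Joint ranges: [-2.6, 2.6], [-0.5, 2.12], [-1.47, 1.34], [0.16, 2.42], [-1.27, 4.41], [0.06, 2.06], [-2.6, 2.6]. Speed limits (rad/s): [2.22, 2.22, 2.79, 2.79, 3.14, 3.14, 3.14].

INTERFACE

Orientations are given as a unit quaternion [x, y, z, w].
In Python, from bench import * gives the robot as it stands. The module is installed in compiled form; this text tells all that it offers.
- The arm moves only by the tool drive_tool, never from a script. Its argument "increments" is a list of rows, each a list of 6 numbers: the shift along the tool's x, y, z scaled (see below), then the turn, a rotation vector about the tool's x, y, z scaled (see below). In form: [[dx, dy, dz, rx, ry, rz], ...]. A call has exactly 5 rows; each row is the pose to reach, as a shift and turn from the pose commanded when the call began, along the tool's axes at that moment; what a row does not reach only later rows make up. The controller multiplies each number of a shift by 300 mm and each number of a turn by pi/4 rad. A row lasts 1/12 s, in which the tool goes at most 41.7 mm and 7.16 degrees, less where a joint would pass 70% of its speed; a pose out of reach is approached as far as the arm can. A call with a number of a shift or a turn outside -1 to 1 is refused whole. A call with a gripper value outside its range is refused whole. "claw" is the closure, from 0 (fully open) to 1 (shut), set as the call begins (left out, the last holds). The fingers move at their own pace and stop on an object; "force" is the grip in N (left out, the last holds). Time passes only in rows, so rows that repeat a pose let the fingers close, or fill a call up. It gives the time, the measured TCP pose, the force, the opening and the grip force at its end, in the units of the state.
- read_state(): the state, without advancing time (a new reading comes with each control period).
- camera(name): name is "scene" or "top"; returns the picture (480x640x3 uint8, blue, green, red); there is no depth.
- get_calibration(name): a dict with "K" (3x3 intrinsics, pixels), "position" and "rotation" of the camera in the world. Camera axes: x right, y down, z forward; pixel columns grow to the right and rows downward; lengths in m; the calibration is good to about 2 mm. A picture is of the moment at which its call begins. get_calibration takes no time and is no camera call.
- close_job(): hands the job in; it is judged then, once.
The state is a dict: "time": time; "joint_positions": joint angles; "joint_vel": joint speeds; "joint_torque": joint torques, N m; "ee_pos": TCP position; "eef_rot": TCP orientation; "ft_force": force on the tool from outside, world axes, zero at the start; "torque": the same for the moment, N m; "width": finger opening in m; "grip_force": force on a finger pad.
Only numpy, scipy, OpenCV 4.12 (cv2) and the standard library are available. Lean on these libraries where they do the work, as an engineer would, in place of code of your own. Each camera call takes 0.05 s, during which the arm holds its last target. There are 200 camera calls.

## Working session

There is one attempt and no reset: what is moved stays moved. The work goes in short steps, Python scripts to look and compute and a tool call to move; the robot and the scene stay as the last step left them, time stands still between calls to the robot, and variables do not carry over. Pictures are saved under pics/ and viewed, at most 10 in all, crops included, and the job is handed in when it is done.

Besides the shell and the picture viewer there is one more tool, called after "Emit:" as name([rows], argument=value, ...), one row to a line, values as JSON. drive_tool: Moves the arm, as the interface text tells. Its arguments: {"type":"object","properties":{"increments":{"type":"array","items":{"type":"array","items":{"type":"number"}}},"claw":{"type":"number"},"force":{"type":"number"}},"required":["increments"]}

```bash
mkdir -p pics; python3 - <<'E'
from bench import *
import cv2
for n in("scene","top"):
    cv2.imwrite(f"pics/{n}0.png",camera(n)); c=get_calibration(n); print(n,c)
s=read_state(); print(s)
try: print(hold_point_z)
except Exception as e: print(e)
import bench; print([x for x in dir(bench) if x[0]!='_'])
E
```

```text
scene {'K': array([[486.32283593,   0.        , 313.09897501],
       [  0.        , 486.32283593, 238.84186413],
       [  0.        ,   0.        ,   1.        ]]), 'position': array([ 0.03812217, -0.47628538,  0.82535193]), 'rotation': array([ 0.85271026, -0.3379098 ,  0.14953359, -0.36924502])}
top {'K': array([[504.30744865,   0.        , 319.42772057],
       [  0.        , 504.30744865, 242.0014217 ],
       [  0.        ,   0.        ,   1.        ]]), 'position': array([0.46617915, 0.12222796, 0.99952313]), 'rotation': array([-0.70408234,  0.7066548 , -0.04997077,  0.04909141])}
{'time': 0.1, 'joint_positions': array([-1.33155617,  0.33284003, -0.06473723,  1.46084566,  0.02159952,
        1.34990258, -0.08851495]), 'joint_vel': array([-0.00039301, -0.00123993, -0.00018958, -0.00153506,  0.00112287,
       -0.00094962, -0.00021074]), 'joint_torque': array([ 1.12511203e-03, -6.24547577e+01,  2.44123244e-02, -3.90712523e+01,
       -6.14928477e-02,  3.66296503e-02,  9.09853406e-05]), 'ee_pos': array([0.16167868, 0.60336868, 0.22181958]), 'eef_rot': array([ 1.30526986e-01,  9.91444544e-01, -6.47010679e-04, -6.23934976e-05]), 'ft_force': array([ 0.27680851, -0.19831514, -0.73355305]), 'torque': array([ 0.00793414, -0.02419918,  0.06039112]), 'grip_force': 0.0, 'width': 0.08687949765162559}
0.0187
['PlanningError', 'camera', 'close_job', 'get_calibration', 'hold_point_z', 'read_state']
```

View pics/top0.png

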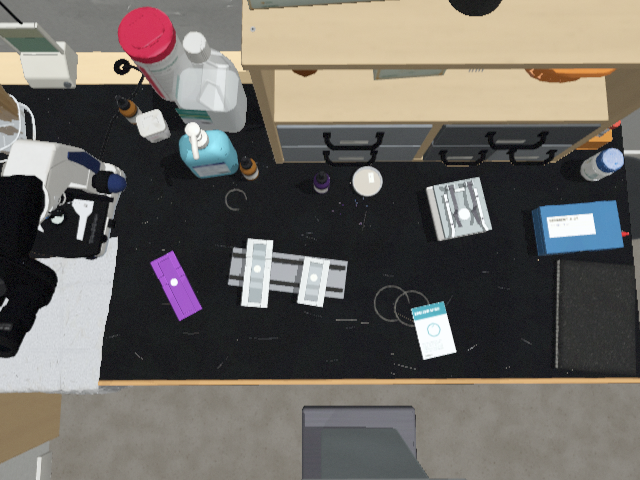

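View pics/scene0.png

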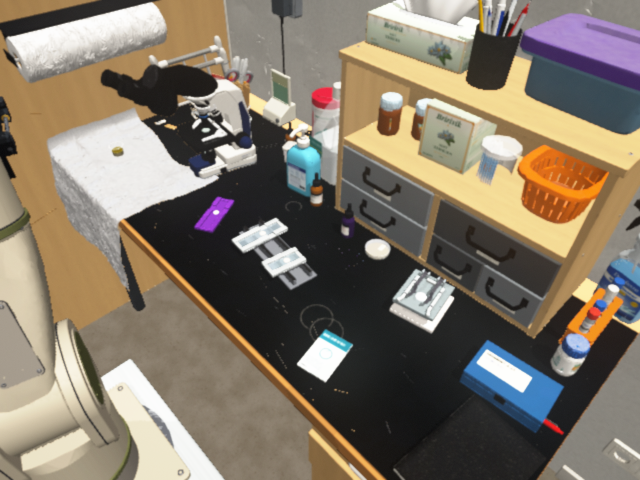

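The top view shows the long slide at (257,273), the stage at (460,208), the short slide at (314,282) and the purple decoy at (176,285). I'll enlarge the slide and the stage in both cameras.

```bash
python3 - <<'E'
import cv2,numpy as np
t=cv2.imread("pics/top0.png"); s=cv2.imread("pics/scene0.png")
def c(i,x,y,w,h,k): 
    return cv2.resize(i[y:y+h,x:x+w],(w*k,h*k),interpolation=cv2.INTER_CUBIC)
a=c(t,220,228,80,60+25,5) 
o=np.zeros((600,800,3),np.uint8)
# top-left: slide (top cam), top-right: stage(top cam)
o[:300,:400]=cv2.resize(t[230:315,220:333],(400,300),interpolation=2)
o[:300,400:]=cv2.resize(t[170:245,415:515],(400,300),interpolation=2)
o[300:,:400]=cv2.resize(s[210:300,220:340],(400,300),interpolation=2)
o[300:,400:]=cv2.resize(s[260:335,375:475],(400,300),interpolation=2)
cv2.imwrite("pics/crop0.png",o)
E
```

```text
(no output)
```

View pics/crop0.png

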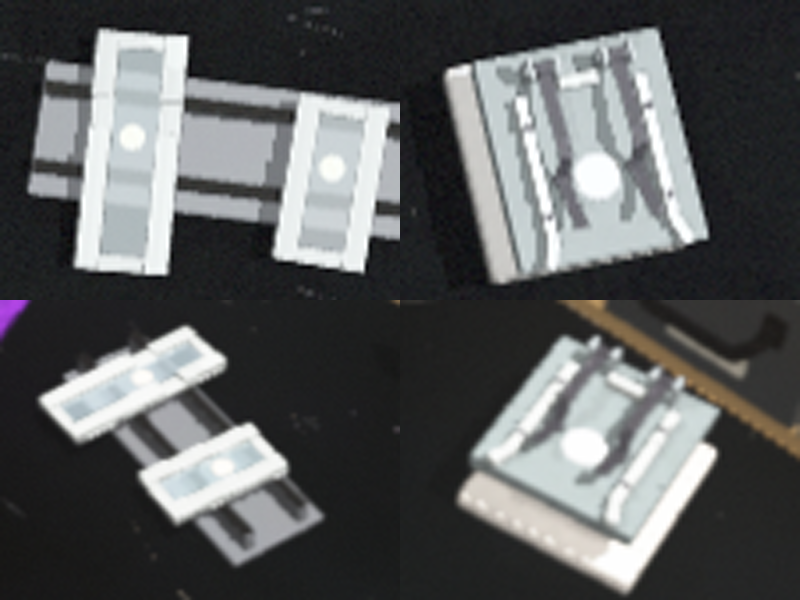

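Top row is the top camera, bottom row the scene camera. The slide's notch lines sit near its upper end, so it leads away from the robot. I'll fit poses from the corners in both views.

```bash
cat > h.py <<'E'
from bench import *
import numpy as np, cv2
from scipy.spatial.transform import Rotation as R
from scipy.optimize import least_squares
def proj(n,P):
    c=get_calibration(n); r=R.from_quat(c["rotation"]).as_matrix()
    q=(np.atleast_2d(P)-c["position"])@r; p=q@c["K"].T; return p[:,:2]/p[:,2:]
def body(p,L,z):
    L=np.array(L,float); c,s=np.cos(p[2]),np.sin(p[2])
    return np.c_[p[0]+c*L[:,0]-s*L[:,1],p[1]+s*L[:,0]+c*L[:,1],np.full(len(L),z)]
def fit(L,z,obs,p0):
    f=lambda p:np.concatenate([(proj(n,body(p,L,z))-o).ravel() for n,o in obs.items()])
    r=least_squares(f,p0,loss='soft_l1'); return r.x,r.fun.reshape(-1,2).round(1)
E
python3 - <<'E'
from h import *
for n in("top","scene"): print(n,R.from_quat(get_calibration(n)["rotation"]).as_matrix().round(2).tolist())
# corners order: lead-left, lead-right, trail-right, trail-left
st=np.array([[98,30],[188,35],[167,275],[75,268]])*[113/400,85/300]+[220,230]
ss=(np.array([[190,326],[227,355],[77,436],[40,402]])-[0,300])*[.3,.3]+[220,210]
L=np.array([[65,25],[65,-25],[-65,-25],[-65,25]])/1e3
tt=(np.array([[472,55],[660,28],[708,240],[518,272]])-[400,0])/4+[415,170]
ts=(np.array([[565,335],[720,408],[635,532],[470,465]])-[400,300])/4+[375,260]
T=np.array([[60,46],[60,-46],[-45,-46],[-45,46]])/1e3
for nm,l,z,a,b in(("slide",L,.030,st,ss),("stage",T,.050,tt,ts)):
    for o in({"top":a},{"scene":b},{"top":a,"scene":b}):
        p,r=fit(l,z,o,[.5,.1,0]); print(nm,list(o),p.round(4),r.tolist())
E
```

```text
top [[-0.0, -0.99, 0.14], [-1.0, 0.0, -0.0], [0.0, -0.14, -0.99]]
scene [[0.73, -0.47, 0.5], [-0.69, -0.5, 0.53], [0.01, -0.73, -0.68]]
slide ['top'] [ 0.5436  0.2405 -0.0772] [[-0.2, 0.0], [0.1, 0.5], [0.1, -0.2], [-0.0, -0.2]]
slide ['scene'] [ 0.5456  0.24   -0.0766] [[-0.7, -0.3], [0.1, 1.3], [0.4, 0.2], [0.1, -1.0]]
slide ['top', 'scene'] [ 0.5443  0.2403 -0.0762] [[-0.0, -0.3], [0.2, 0.1], [0.3, -0.6], [0.2, -0.5], [-1.2, -0.1], [-0.4, 1.5], [-0.1, 0.5], [-0.5, -0.8]]
stage ['top'] [ 0.6596 -0.1552  0.1641] [[0.5, 0.9], [0.0, -0.0], [-0.4, -0.3], [-0.1, -0.4]]
stage ['scene'] [ 0.6602 -0.1563  0.2023] [[-0.7, -0.0], [0.0, 0.0], [0.2, 1.6], [0.3, -2.3]]
stage ['top', 'scene'] [ 0.66   -0.1556  0.1782] [[0.3, 1.1], [-0.3, -0.5], [0.1, -0.9], [0.5, -0.3], [-0.1, -0.2], [0.1, 0.5], [-0.9, 1.5], [-0.2, -3.1]]
```

```bash
cat >> h.py <<'E'
def go(pos,yaw,unit=True):
    """shift & turn (scaled units) from measured pose to TCP pos with tool y along heading yaw+90deg"""
    s=read_state(); r=R.from_quat(s["eef_rot"])
    t=R.from_matrix(np.array([[-np.cos(yaw),-np.sin(yaw),0],[-np.sin(yaw),np.cos(yaw),0],[0,0,-1]]).T)
    M=np.array([[-np.cos(yaw),-np.sin(yaw),0],[-np.sin(yaw),np.cos(yaw),0],[0,0,-1.]]).T
    assert np.linalg.det(M)>0
    d=r.inv().apply(np.array(pos)-s["ee_pos"]); w=(r.inv()*R.from_matrix(M)).as_rotvec()
    print("shift",(d/.3).round(4),"turn",(w/(np.pi/4)).round(4),"t",round(s["time"],2),"rows",round(max(np.linalg.norm(d)/.0417,np.degrees(np.linalg.norm(w))/7.16),1))
E
python3 - <<'E'
from h import *
go([.4971,.2440,.20],-.077)
go([.4971,.2440,.10],-.077)
# sub-pixel stage refinement: mask of table side edges
im=camera("top"); g=cv2.cvtColor(im,6).astype(float)
T=lambda a:np.array(a)/1e3
def edge(p,A,B,n=25,h=.006):
    # sample profiles across stage-frame edge A-B, return offset (mm, along outward normal)
    out=[];A,B=T(A),T(B);d=(B-A)/np.linalg.norm(B-A);nn=np.array([d[1],-d[0]])
    for f in np.linspace(.1,.9,n):
        o=np.linspace(-h,h,61);L=(A+f*(B-A))+o[:,None]*nn
        uv=proj("top",body(p,L,.05)).astype(np.float32)
        v=cv2.remap(g.astype(np.float32),uv[:,:1],uv[:,1:],1).ravel()
        gr=np.gradient(cv2.GaussianBlur(v[:,None],(1,9),2).ravel()); i=np.argmax(abs(gr)); out.append(o[i]*1e3)
    out=np.array(out); k=np.polyfit(np.linspace(.1,.9,n),out,1); return np.median(out).round(2),k.round(2),out.round(1)[::4]
p=[.6597,-.1554,.168]
for nm,A,B in(("front",[-45,46],[-45,-46]),("right",[-45,-46],[60,-46]),("back",[60,-46],[60,46]),("left",[60,46],[-45,46])):
    print(nm,*edge(p,A,B))
E
```

```text
shift [-1.39   -0.8676  0.0739] turn [-1.700e-03 -1.000e-04 -2.353e-01] t 0.1 rows 11.8
shift [-1.39   -0.8672  0.4073] turn [-1.700e-03 -1.000e-04 -2.353e-01] t 0.1 rows 12.1
front 2.4 [-2.49  3.05] [ 3.4  3.4  3.2 -0.2  2.   2.   0.2]
right -0.6 [-2.16  0.41] [ 0.  -0.4  0.  -0.6 -1.4 -0.8 -1.4]
back 0.8 [-2.11  1.86] [2.2 0.8 0.6 0.8 0.6 0.6 0. ]
left 0.4 [-2.26  2.09] [ 4.   1.   0.   2.8 -0.2 -1.   1.8]
```

Emit:
drive_tool([
  [-0.12, -0.07, 0, 0, 0, -0.05],
  [-0.24, -0.15, 0, 0, 0, -0.1],
  [-0.36, -0.225, 0, 0, 0, -0.15],
  [-0.48, -0.3, 0, 0, 0, -0.2],
  [-0.6, -0.37, 0, 0, 0, -0.235],
], claw=0.2)

```text
time: 0.57
ee_pos: [0.3055, 0.4503, 0.2224]
eef_rot: [0.037, 0.999, -0.0, -0.0]
ft_force: [0.8, 0.8, 0.2]
width: 0.0707
grip_force: 0.0
```

```bash
python3 - <<'E'
from h import *
go([.4971,.2440,.15],-.077)
im=camera("top"); g=cv2.cvtColor(im,6).astype(np.float32)
T=lambda a:np.array(a)/1e3
def edge(p,A,B,n=25,h=.004):
    out=[];A,B=T(A),T(B);d=(B-A)/np.linalg.norm(B-A);nn=np.array([d[1],-d[0]]);fs=np.linspace(.1,.9,n)
    for f in fs:
        o=np.linspace(-h,h,61);L=(A+f*(B-A))+o[:,None]*nn
        uv=proj("top",body(p,L,.05)).astype(np.float32)
        v=cv2.remap(g,uv[:,:1],uv[:,1:],1).ravel()
        gr=np.gradient(cv2.GaussianBlur(v[:,None],(1,9),2).ravel()); out.append(o[np.argmax(abs(gr))]*1e3)
    out=np.array(out); k=np.polyfit(fs,out,1); return np.median(out).round(2),k.round(2)
p=[.6597,-.1554,.188]
for nm,A,B in(("front",[-45,46],[-45,-46]),("right",[-45,-46],[60,-46]),("back",[60,-46],[60,46]),("left",[60,46],[-45,46])):
    print(nm,*edge(p,A,B))
E
```

```text
shift [-0.6884 -0.6381  0.2413] turn [-0.0001 -0.0003  0.0027] t 0.57 rows 7.0
front 2.53 [-0.32  1.92]
right -0.53 [-0.24 -0.45]
back 0.8 [-0.35  0.97]
left 0.0 [0.12 0.86]
```

Emit:
drive_tool([
  [-0.1, -0.09, 0, 0, 0, 0],
  [-0.2, -0.18, 0, 0, 0, 0],
  [-0.3, -0.28, 0, 0, 0, 0],
  [-0.4, -0.37, 0, 0, 0, 0],
  [-0.5, -0.46, 0.05, 0, 0, 0],
])

```text
time: 1.03
ee_pos: [0.4448, 0.303, 0.2104]
eef_rot: [0.039, 0.999, 0.001, 0.002]
ft_force: [1.0, 0.9, -0.1]
width: 0.0694
grip_force: 0.0
```

Emit:
drive_tool([
  [-0.06, -0.06, 0.04, 0, 0, 0],
  [-0.12, -0.12, 0.1, 0, 0, 0],
  [-0.12, -0.12, 0.15, 0, 0, 0],
  [-0.12, -0.12, 0.2, 0, 0, 0],
  [-0.12, -0.12, 0.2, 0, 0, 0],
])

```text
time: 1.45
ee_pos: [0.4744, 0.2642, 0.145]
eef_rot: [0.039, 0.999, -0.001, -0.002]
ft_force: [0.3, -0.7, 0.9]
width: 0.0695
grip_force: 0.0
```

```bash
python3 - <<'E'
from h import *
go([.4971,.2440,.06],-.077)
E
```

```text
shift [-0.0816 -0.0603  0.2831] turn [-0.004  -0.0047 -0.0016] t 1.45 rows 2.2
```

Emit:
drive_tool([
  [-0.04, -0.03, 0.07, 0, 0, 0],
  [-0.08, -0.06, 0.14, 0, 0, 0],
  [-0.08, -0.06, 0.21, 0, 0, 0],
  [-0.08, -0.06, 0.28, 0, 0, 0],
  [-0.08, -0.06, 0.28, 0, 0, 0],
])

```text
time: 1.87
ee_pos: [0.4962, 0.2448, 0.0609]
eef_rot: [0.038, 0.999, -0.002, -0.002]
ft_force: [-1.4, -0.8, -0.7]
width: 0.0695
grip_force: 0.0
```

```bash
python3 - <<'E'
from h import *
go([.4971,.2440,.008],-.077)
c=camera("top")[200:350,170:370]; cv2.imwrite("pics/pre.png",cv2.resize(c,(800,600),interpolation=2))
E
```

```text
shift [-0.0039 -0.002   0.1764] turn [-0.0041 -0.0056  0.0002] t 1.87 rows 1.3
```

View pics/pre.png

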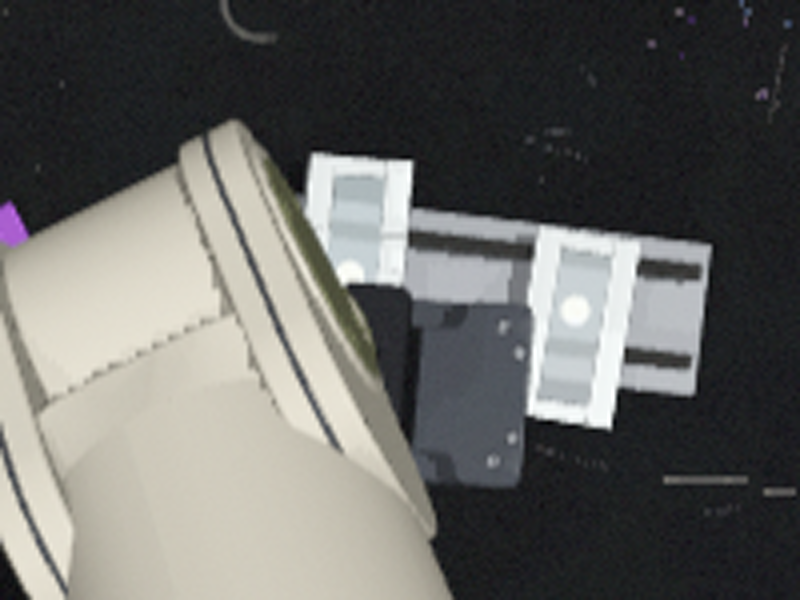

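The hand straddles the trailing part of the long slide, clear of the short one, so I'll descend and grip.

Emit:
drive_tool([
  [0, 0, 0.04, 0, 0, 0],
  [0, 0, 0.09, 0, 0, 0],
  [-0.003, 0, 0.14, 0, 0, 0],
  [-0.003, 0, 0.17, 0, 0, 0],
  [-0.003, 0, 0.17, 0, 0, 0],
])

```text
time: 2.33
ee_pos: [0.4985, 0.2454, 0.012]
eef_rot: [0.038, 0.999, -0.0, -0.001]
ft_force: [0.5, -0.2, -1.1]
width: 0.0695
grip_force: 0.0
```

Emit:
drive_tool([
  [0, 0, 0, 0, 0, 0],
  [0, 0, 0, 0, 0, 0],
  [0, 0, 0, 0, 0, 0],
  [0, 0, 0, 0, 0, 0],
  [0, 0, 0, 0, 0, 0],
], claw=1, force=25)

```text
time: 2.75
ee_pos: [0.4996, 0.2457, 0.0137]
eef_rot: [0.039, 0.999, 0.0, 0.0]
ft_force: [-0.1, 0.6, 1.4]
width: 0.0496
grip_force: 25.0
```

Emit:
drive_tool([
  [0, 0, -0.04, 0, 0, 0],
  [0, 0, -0.1, 0, 0, 0],
  [0, 0, -0.18, 0, 0, 0],
  [0, 0, -0.27, 0, 0, 0],
  [0, 0, -0.33, 0, 0, 0],
])

```text
time: 3.17
ee_pos: [0.4998, 0.2456, 0.1153]
eef_rot: [0.039, 0.999, 0.001, 0.001]
ft_force: [0.4, 0.4, -0.8]
width: 0.0495
grip_force: 25.0
```

Emit:
drive_tool([
  [0.02, 0, 0, 0, 0, 0],
  [0.06, 0, 0, 0, 0, 0],
  [0.1, 0, 0, 0, 0, 0],
  [0.13, 0, 0, 0, 0, 0],
  [0.13, 0, 0, 0, 0, 0],
])

```text
time: 3.58
ee_pos: [0.4584, 0.2488, 0.1119]
eef_rot: [0.038, 0.999, -0.0, -0.001]
ft_force: [-0.4, 0.5, -1.5]
width: 0.0497
grip_force: 25.0
```

```bash
python3 - <<'E'
from h import *
S=[.6601,-.1550,.190]
g=body(S,[[-.182,0]],.0)[0]; print(g)
go([g[0],g[1],.11],.190)
s=read_state(); print(s["ee_pos"],s["width"],s["ft_force"])
E
```

```text
[ 0.48137523 -0.18937232  0.        ]
shift [-0.187  -1.4505  0.0061] turn [ 1.000e-04 -1.800e-03 -3.384e-01] t 3.58 rows 10.5
[0.45836302 0.24877349 0.11185086] 0.04970178361797419 [-0.38017235  0.49143917 -1.53375886]
```

Emit:
drive_tool([
  [0, -0.06, 0, 0, 0, 0],
  [0, -0.17, 0, 0, 0, 0],
  [0, -0.29, 0, 0, 0, 0],
  [0, -0.41, 0, 0, 0, 0],
  [0, -0.53, 0, 0, 0, 0],
])

```text
time: 4.0
ee_pos: [0.4479, 0.0882, 0.112]
eef_rot: [0.039, 0.999, 0.0, 0.0]
ft_force: [0.3, -0.8, -0.6]
width: 0.05
grip_force: 25.0
```

Emit:
drive_tool([
  [-0.02, -0.12, 0, 0, 0, -0.06],
  [-0.04, -0.24, 0, 0, 0, -0.12],
  [-0.06, -0.36, 0, 0, 0, -0.18],
  [-0.08, -0.48, 0, 0, 0, -0.25],
  [-0.1, -0.6, 0, 0, 0, -0.32],
])

```text
time: 4.42
ee_pos: [0.4641, -0.094, 0.1123]
eef_rot: [-0.088, 0.996, 0.0, 0.0]
ft_force: [0.4, -0.3, -1.9]
width: 0.0497
grip_force: 25.0
```

```bash
python3 - <<'E'
from h import *
go([.4814,-.1894,.10],.190)
E
```

```text
shift [-0.0008 -0.3233  0.041 ] turn [-0.0001  0.0009 -0.0171] t 4.42 rows 2.3
```

Emit:
drive_tool([
  [0, -0.08, 0.01, 0, 0, 0],
  [0, -0.16, 0.02, 0, 0, 0],
  [0, -0.23, 0.03, 0, 0, 0],
  [0, -0.27, 0.04, 0, 0, 0],
  [0, -0.27, 0.04, 0, 0, 0],
])

```text
time: 4.83
ee_pos: [0.4778, -0.1749, 0.0996]
eef_rot: [-0.085, 0.996, -0.001, -0.0]
ft_force: [-0.1, 0.0, -1.6]
width: 0.0495
grip_force: 25.0
```

Emit:
drive_tool([
  [0, 0, 0, 0, 0, 0],
  [0, 0, 0, 0, 0, 0],
  [0, 0, 0, 0, 0, 0],
  [0, 0, 0, 0, 0, 0],
  [0, 0, 0, 0, 0, 0],
])

```text
time: 5.25
ee_pos: [0.4783, -0.1709, 0.1002]
eef_rot: [-0.087, 0.996, 0.0, 0.0]
ft_force: [-1.0, -0.9, -1.4]
width: 0.0497
grip_force: 25.0
```

```bash
python3 - <<'E'
from h import *
go([.4814,-.1894,.10],.190); s=read_state(); print(s["ee_pos"],s["eef_rot"])
t=camera("top")[170:290,400:560]; u=camera("scene")[240:360,320:480]
cv2.imwrite("pics/at.png",np.vstack([cv2.resize(t,(400,300),interpolation=2),cv2.resize(u,(400,300),interpolation=2)]))
cv2.imwrite("pics/at_top.png",t);cv2.imwrite("pics/at_scene.png",u)
E
```

```text
shift [ 0.0005 -0.0625  0.0005] turn [ 0.0004  0.0005 -0.0188] t 5.25 rows 0.4
[ 0.47827256 -0.17091225  0.10016216] [-8.74895342e-02  9.96165406e-01  1.75039447e-04  1.85477298e-04]
```

View pics/at.png

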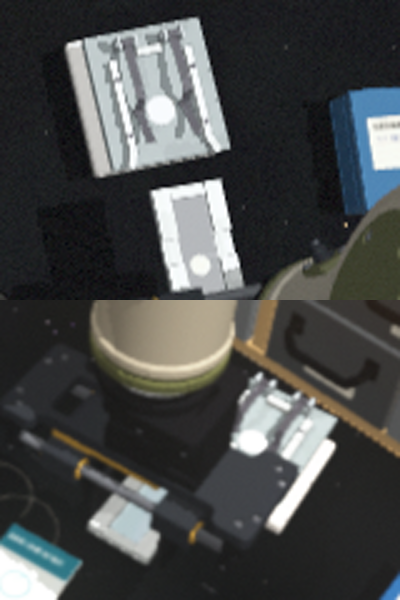

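The slide is held level just before the stage mouth. In the crop the leading corners are at (151,190) and (221,179). I'll compare those with the prediction from the tool pose.

```bash
python3 - <<'E'
from h import *
s=read_state(); e=s["ee_pos"]; yaw=np.arctan2(*(-R.from_quat(s["eef_rot"]).as_matrix()[1::-1,0])); print("toolyaw",yaw)
c=body([e[0],e[1],yaw],[[.0445,0]],0)[0]
L=np.array([[65,25],[65,-25],[-10,-25],[-10,25]])/1e3
P=proj("top",body([c[0],c[1],yaw],L,e[2]+.0163)); print(((P-[400,170])*2.5).round(1).tolist())
# fit yaw from side edges in fresh picture
g=cv2.cvtColor(camera("top"),6).astype(np.float32)
def edge(p,z,A,B,n=25,h=.005):
    A,B=np.array(A)/1e3,np.array(B)/1e3;d=(B-A)/np.linalg.norm(B-A);nn=np.array([d[1],-d[0]]);out=[];fs=np.linspace(.1,.9,n)
    for f in fs:
        o=np.linspace(-h,h,61);uv=proj("top",body(p,A+f*(B-A)+o[:,None]*nn,z)).astype(np.float32)
        v=cv2.remap(g,uv[:,:1],uv[:,1:],1).ravel();gr=np.gradient(cv2.GaussianBlur(v[:,None],(1,9),2).ravel());out.append(o[np.argmax(abs(gr))]*1e3)
    return np.median(out).round(2),np.polyfit(fs,out,1).round(2)
p=[c[0],c[1],yaw]
print("right",*edge(p,e[2]+.0163,[-5,-25],[65,-25])); print("lead",*edge(p,e[2]+.0163,[65,-25],[65,25])); print("left",*edge(p,e[2]+.0163,[65,25],[-5,25]))
S=[.6601,-.1550,.190]
for nm,A,B in(("front",[-45,46],[-45,-46]),("right",[-45,-46],[60,-46]),("back",[60,-46],[60,46]),("left",[60,46],[-45,46])):
    print(nm,*edge(S,.05,A,B))
E
```

```text
toolyaw 0.17483313606209216
[[150.2, 191.5], [219.2, 179.1], [243.1, 283.6], [173.3, 296.3]]
right 0.17 [ 1.44 -0.65]
lead 1.33 [0.24 1.27]
left -0.33 [ 1.51 -0.98]
front 2.83 [-0.47  2.49]
right 0.0 [ 0.11 -0.17]
back 0.33 [-0.21  0.45]
left -0.5 [0.5  0.18]
```

```bash
cat >> h.py <<'E'
S=[.6601,-.1551,.190]
def goS(xc,zb,dy=0,ty=.2106):
    c=body(S,[[xc/1e3,dy/1e3]],0)[0]; o=body([0,0,ty],[[.0458,.0004]],0)[0]
    go([c[0]-o[0],c[1]-o[1],zb/1e3-.0083],ty)
    s=read_state(); print("ee",s["ee_pos"].round(4),"F",s["ft_force"].round(1))
E
python3 -c "
from h import *
goS(-125,70)"
```

```text
shift [-0.0374 -0.0655  0.128 ] turn [ 0.0002  0.0003 -0.0458] t 5.4 rows 1.1
ee [ 0.4782 -0.1713  0.1001] F [ 0.3  0.8 -1.6]
```

Emit:
drive_tool([
  [-0.01, -0.03, 0.02, 0, 0, -0.02],
  [-0.02, -0.066, 0.06, 0, 0, -0.046],
  [-0.037, -0.066, 0.1, 0, 0, -0.046],
  [-0.037, -0.066, 0.128, 0, 0, -0.046],
  [-0.037, -0.066, 0.128, 0, 0, -0.046],
])

```text
time: 5.82
ee_pos: [0.4913, -0.1886, 0.0599]
eef_rot: [-0.105, 0.994, 0.0, -0.001]
ft_force: [-0.6, 0.3, -1.5]
width: 0.0494
grip_force: 25.0
```

Emit:
drive_tool([
  [0, 0, 0, 0, 0, 0],
  [0, 0, 0, 0, 0, 0],
  [0, 0, 0, 0, 0, 0],
  [0, 0, 0, 0, 0, 0],
  [0, 0, 0, 0, 0, 0],
], force=40)

```text
time: 6.23
ee_pos: [0.4927, -0.1892, 0.0621]
eef_rot: [-0.105, 0.994, 0.0, 0.0]
ft_force: [0.3, 0.2, -1.8]
width: 0.0493
grip_force: 40.0
```

```bash
python3 -c "
from h import *
goS(-125,54)
t=camera('top')[170:290,400:560]; u=camera('scene')[240:360,320:480]
cv2.imwrite('pics/at2.png',np.vstack([cv2.resize(t,(400,300),interpolation=2),cv2.resize(u,(400,300),interpolation=2)]))"
cat > e.py <<'E'
from h import *
def edge(g,p,z,A,B,n=25,h=.005):
    A,B=np.array(A)/1e3,np.array(B)/1e3;d=(B-A)/np.linalg.norm(B-A);nn=np.array([d[1],-d[0]]);out=[];fs=np.linspace(.1,.9,n)
    for f in fs:
        o=np.linspace(-h,h,61);uv=proj("top",body(p,A+f*(B-A)+o[:,None]*nn,z)).astype(np.float32)
        v=cv2.remap(g,uv[:,:1],uv[:,1:],1).ravel();gr=np.gradient(cv2.GaussianBlur(v[:,None],(1,9),2).ravel());out.append(o[np.argmax(abs(gr))]*1e3)
    return np.median(out).round(2),np.polyfit(fs,out,1).round(2)
def check(xc):
    g=cv2.cvtColor(camera("top"),6).astype(np.float32); z=read_state()["ee_pos"][2]+.0163
    c=body(S,[[xc/1e3,0]],0)[0]; p=[c[0],c[1],S[2]]
    print("vs stage axis: right",*edge(g,p,z,[-5,-25],[60,-25]),"lead",*edge(g,p,z,[65,-25],[65,25]),"left",*edge(g,p,z,[60,25],[-5,25]))
E
python3 -c "
from e import *
check(-125)"
```

```text
shift [-0.0001  0.0016  0.0546] turn [-0.0001  0.0011 -0.0004] t 6.23 rows 0.4
ee [ 0.4927 -0.1892  0.0621] F [ 0.3  0.2 -1.8]
vs stage axis: right 0.5 [0.17 0.33] lead 0.17 [-0.43  0.27] left -0.67 [ 0.21 -0.67]
```

View pics/at2.png

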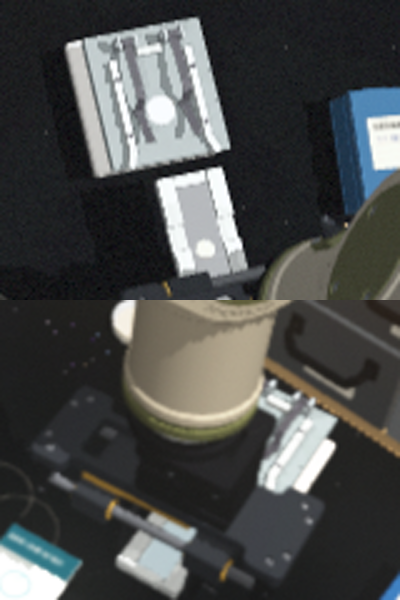

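The slide is aligned to the stage axis within 0.6 mm and parallel to it. I'll lower it to just above table level.

Emit:
drive_tool([
  [0, 0.002, 0.02, 0, 0, 0],
  [0, 0.002, 0.04, 0, 0, 0],
  [0, 0.002, 0.057, 0, 0, 0],
  [0, 0.002, 0.057, 0, 0, 0],
  [0, 0.002, 0.057, 0, 0, 0],
])

```text
time: 6.8
ee_pos: [0.4919, -0.1886, 0.0439]
eef_rot: [-0.105, 0.994, 0.0, -0.001]
ft_force: [-0.9, -0.7, -1.6]
width: 0.0494
grip_force: 40.0
```

Emit:
drive_tool([
  [0, 0, 0, 0, 0, 0],
  [0, 0, 0, 0, 0, 0],
  [0, 0, 0, 0, 0, 0],
  [0, 0, 0, 0, 0, 0],
  [0, 0, 0, 0, 0, 0],
])

```text
time: 7.22
ee_pos: [0.4924, -0.1886, 0.0446]
eef_rot: [-0.105, 0.994, 0.0, 0.0]
ft_force: [0.2, -0.0, -1.1]
width: 0.0494
grip_force: 40.0
```

```bash
python3 -c "
from e import *
goS(-95,52.5); check(-125)"
```

```text
shift [-0.1007 -0.0024  0.0014] turn [ 0.0001  0.0003 -0.0004] t 7.22 rows 0.7
ee [ 0.4924 -0.1886  0.0446] F [ 0.2 -0.  -1.1]
vs stage axis: right 0.0 [-0.29  0.11] lead 0.0 [-0.67  0.27] left 0.17 [-0.15  0.12]
```

Emit:
drive_tool([
  [-0.02, 0, 0, 0, 0, 0],
  [-0.045, -0.001, 0, 0, 0, 0],
  [-0.07, -0.0015, 0, 0, 0, 0],
  [-0.1, -0.002, 0, 0, 0, 0],
  [-0.1, -0.002, 0, 0, 0, 0],
])

```text
time: 7.68
ee_pos: [0.5241, -0.182, 0.0445]
eef_rot: [-0.106, 0.994, -0.0, 0.001]
ft_force: [-0.1, -0.4, -0.3]
width: 0.0493
grip_force: 40.0
```

Emit:
drive_tool([
  [0, 0, 0.003, 0, 0, 0],
  [0, 0, 0.006, 0, 0, 0],
  [0, 0, 0.008, 0, 0, 0],
  [0, 0, 0.008, 0, 0, 0],
  [0, 0, 0.008, 0, 0, 0],
])

```text
time: 8.1
ee_pos: [0.5215, -0.1831, 0.0421]
eef_rot: [-0.105, 0.994, 0.0, -0.0]
ft_force: [0.1, -0.6, -1.3]
width: 0.0496
grip_force: 40.0
```

```bash
python3 -c "
from e import *
goS(-95,50); check(-95)"
```

```text
shift [-0.0019 -0.0002  0.0013] turn [ 0.0003 -0.0002 -0.0009] t 8.1 rows 0.0
ee [ 0.5215 -0.1831  0.0421] F [ 0.1 -0.6 -1.3]
vs stage axis: right 0.17 [ 0.14 -0.04] lead -0.83 [ 0.03 -0.86] left -0.17 [ 0.8  -0.43]
```

Emit:
drive_tool([
  [0, 0, 0.001, 0, 0, 0],
  [0, 0, 0.002, 0, 0, 0],
  [0, 0, 0.003, 0, 0, 0],
  [0, 0, 0.003, 0, 0, 0],
  [0, 0, 0.003, 0, 0, 0],
])

```text
time: 8.57
ee_pos: [0.5218, -0.183, 0.0412]
eef_rot: [-0.105, 0.994, 0.0, -0.0]
ft_force: [-0.9, -0.4, -0.1]
width: 0.0493
grip_force: 40.0
```

Emit:
drive_tool([
  [0, 0, 0.001, 0, 0, 0],
  [0, 0, 0.002, 0, 0, 0],
  [0, 0, 0.003, 0, 0, 0],
  [0, 0, 0.003, 0, 0, 0],
  [0, 0, 0.003, 0, 0, 0],
])

```text
time: 8.98
ee_pos: [0.5218, -0.183, 0.0403]
eef_rot: [-0.105, 0.994, 0.0, 0.0]
ft_force: [-0.9, -0.1, 1.7]
width: 0.0494
grip_force: 40.0
```

Emit:
drive_tool([
  [-0.01, 0, 0, 0, 0, 0],
  [-0.025, -0.0005, 0, 0, 0, 0],
  [-0.04, -0.001, 0, 0, 0, 0],
  [-0.055, -0.001, 0, 0, 0, 0],
  [-0.065, -0.0015, 0, 0, 0, 0],
])

```text
time: 9.4
ee_pos: [0.5396, -0.1795, 0.0396]
eef_rot: [-0.105, 0.994, 0.0, -0.002]
ft_force: [-11.6, -1.9, 5.1]
width: 0.0497
grip_force: 40.0
```

Emit:
drive_tool([
  [-0.01, 0, 0, 0, 0, 0],
  [-0.02, 0, 0, 0, 0, 0],
  [-0.03, -0.0005, 0, 0, 0, 0],
  [-0.04, -0.001, 0, 0, 0, 0],
  [-0.05, -0.001, 0, 0, 0, 0],
])

```text
time: 9.82
ee_pos: [0.5492, -0.1785, 0.0378]
eef_rot: [-0.103, 0.995, 0.001, -0.007]
ft_force: [-10.5, -1.9, 5.1]
width: 0.0491
grip_force: 40.0
```

```bash
python3 -c "
from e import *
goS(-60,50); check(-60)
t=camera('top')[160:280,400:560]; u=camera('scene')[230:350,340:500]
cv2.imwrite('pics/in1.png',np.vstack([cv2.resize(t,(400,300),interpolation=2),cv2.resize(u,(400,300),interpolation=2)]))"
```

```text
shift [-0.025   0.0019 -0.0133] turn [ 0.0034 -0.0164 -0.0044] t 9.82 rows 0.2
ee [ 0.5492 -0.1785  0.0378] F [-10.5  -1.9   5.1]
vs stage axis: right 0.67 [-2.1  1.3] lead -1.33 [ 1.68 -2.5 ] left 0.67 [-2.4   1.55]
```

View pics/in1.png

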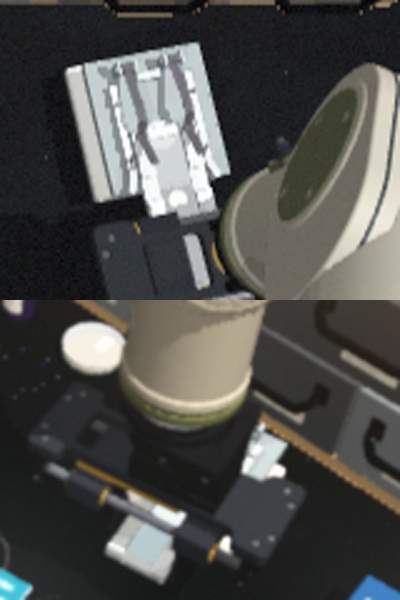

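The nose is under the clips, but pushing has made the compliant arm sag by 2.5 mm and pitch slightly. I'll level it before pushing on.

Emit:
drive_tool([
  [0, 0, -0.003, 0, -0.004, 0],
  [0, 0, -0.006, 0, -0.008, 0],
  [0, 0, -0.009, 0, -0.012, 0],
  [0, 0, -0.009, 0, -0.012, 0],
  [0, 0, -0.009, 0, -0.012, 0],
])

```text
time: 10.38
ee_pos: [0.5559, -0.1758, 0.0429]
eef_rot: [-0.105, 0.994, 0.001, 0.005]
ft_force: [2.3, 0.0, -3.0]
width: 0.0494
grip_force: 40.0
```

```bash
python3 -c "
from e import *
goS(-60,50); check(-67)"
```

```text
shift [-0.0015 -0.0023  0.0041] turn [0.0007 0.0123 0.0005] t 10.38 rows 0.1
ee [ 0.5559 -0.1758  0.0429] F [ 2.3  0.  -3. ]
vs stage axis: right -0.17 [ 1.08 -0.58] lead 3.33 [ 4.35 -0.2 ] left 1.17 [-1.84  1.66]
```

Emit:
drive_tool([
  [-0.005, 0, 0.002, 0, 0.006, 0],
  [-0.015, 0, 0.003, 0, 0.01, 0],
  [-0.025, -0.0005, 0.003, 0, 0.01, 0],
  [-0.035, -0.0005, 0.003, 0, 0.01, 0],
  [-0.045, -0.001, 0.003, 0, 0.01, 0],
])

```text
time: 10.85
ee_pos: [0.5677, -0.1745, 0.0418]
eef_rot: [-0.105, 0.995, 0.0, -0.001]
ft_force: [-6.3, -0.9, 0.2]
width: 0.0495
grip_force: 40.0
```

```bash
python3 -c "
from e import *
goS(-27,50); check(-48)"
```

```text
shift [-0.0721 -0.0006  0.0002] turn [ 0.0008 -0.0021 -0.0015] t 10.85 rows 0.5
ee [ 0.5677 -0.1745  0.0418] F [-6.3 -0.9  0.2]
vs stage axis: right 1.5 [-0.59  1.2 ] lead -1.5 [-1.17 -0.63] left 2.0 [-2.5   2.43]
```

Emit:
drive_tool([
  [-0.01, 0, 0, 0, 0, 0],
  [-0.02, 0, 0, 0, 0, 0],
  [-0.03, -0.0005, 0, 0, 0, 0],
  [-0.04, -0.0005, 0, 0, 0, 0],
  [-0.04, -0.0005, 0, 0, 0, 0],
])

```text
time: 11.32
ee_pos: [0.5813, -0.1715, 0.0421]
eef_rot: [-0.105, 0.994, 0.0, 0.001]
ft_force: [1.6, -0.4, -3.4]
width: 0.0493
grip_force: 40.0
```

```bash
python3 -c "
from e import *
goS(-27,50)"
```

```text
shift [-0.0257 -0.0011  0.0015] turn [-0.0001  0.0022 -0.0003] t 11.32 rows 0.2
ee [ 0.5813 -0.1715  0.0421] F [ 1.6 -0.4 -3.4]
```

Emit:
drive_tool([
  [-0.003, 0, 0.001, 0, 0, 0],
  [-0.007, 0, 0.002, 0, 0, 0],
  [-0.011, 0, 0.002, 0, 0, 0],
  [-0.015, 0, 0.002, 0, 0, 0],
  [-0.019, -0.0005, 0.002, 0, 0, 0],
])

```text
time: 11.73
ee_pos: [0.5866, -0.1705, 0.0418]
eef_rot: [-0.105, 0.994, 0.0, 0.001]
ft_force: [-4.0, -0.3, 0.2]
width: 0.0495
grip_force: 40.0
```

Emit:
drive_tool([
  [-0.002, 0, 0, 0, 0, 0],
  [-0.004, 0, 0, 0, 0, 0],
  [-0.006, 0, 0, 0, 0, 0],
  [-0.008, 0, 0, 0, 0, 0],
  [-0.008, 0, 0, 0, 0, 0],
])

```text
time: 12.15
ee_pos: [0.5885, -0.1701, 0.0417]
eef_rot: [-0.105, 0.994, 0.0, 0.001]
ft_force: [-3.8, -0.7, 1.3]
width: 0.0495
grip_force: 40.0
```

```bash
python3 -c "
from e import *
goS(-27,50)
t=camera('top')[160:235,400:500]
cv2.imwrite('pics/in2.png',cv2.resize(t,(800,600),interpolation=2))"
```

```text
shift [-0.0013 -0.0004 -0.0001] turn [ 0.0003  0.0014 -0.0007] t 12.15 rows 0.0
ee [ 0.5885 -0.1701  0.0417] F [-3.8 -0.7  1.3]
```

View pics/in2.png

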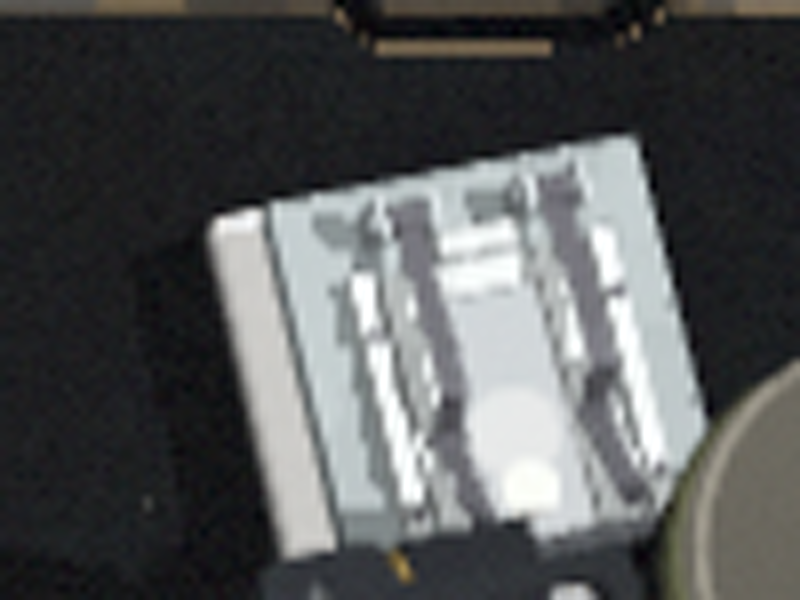

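Both clips lie down over the rails and the nose is at the stop, within the picture's resolution. I'll press on gently until the force shows the stop.

Emit:
drive_tool([
  [-0.001, 0, 0, 0, 0, 0],
  [-0.002, 0, 0, 0, 0, 0],
  [-0.004, 0, 0, 0, 0, 0],
  [-0.005, 0, 0, 0, 0, 0],
  [-0.005, 0, 0, 0, 0, 0],
])

```text
time: 12.62
ee_pos: [0.59, -0.1699, 0.0417]
eef_rot: [-0.105, 0.994, 0.0, 0.001]
ft_force: [-4.9, -1.8, 2.2]
width: 0.0496
grip_force: 40.0
```

Emit:
drive_tool([
  [-0.001, 0, 0, 0, 0, 0],
  [-0.002, 0, 0, 0, 0, 0],
  [-0.004, 0, 0, 0, 0, 0],
  [-0.005, 0, 0, 0, 0, 0],
  [-0.005, 0, 0, 0, 0, 0],
])

```text
time: 13.03
ee_pos: [0.59, -0.1699, 0.0416]
eef_rot: [-0.105, 0.995, 0.0, -0.001]
ft_force: [-11.9, -0.6, 8.2]
width: 0.0494
grip_force: 40.0
```

Position stopped while the force rose to 12 N, so the slide is on the stop. I'll relieve the push and release.

Emit:
drive_tool([
  [0.001, 0, -0.001, 0, 0, 0],
  [0.003, 0, -0.002, 0, 0, 0],
  [0.005, 0, -0.002, 0, 0, 0],
  [0.005, 0, -0.002, 0, 0, 0],
  [0.005, 0, -0.002, 0, 0, 0],
])

```text
time: 13.45
ee_pos: [0.59, -0.1698, 0.042]
eef_rot: [-0.105, 0.994, 0.0, 0.001]
ft_force: [-4.6, -1.8, -2.4]
width: 0.0496
grip_force: 40.0
```

Emit:
drive_tool([
  [0, 0, 0, 0, 0, 0],
  [0, 0, 0, 0, 0, 0],
  [0, 0, 0, 0, 0, 0],
  [0, 0, 0, 0, 0, 0],
  [0, 0, 0, 0, 0, 0],
], claw=0.15)

```text
time: 13.87
ee_pos: [0.5907, -0.1695, 0.0426]
eef_rot: [-0.105, 0.994, 0.0, 0.001]
ft_force: [0.6, 0.1, 0.2]
width: 0.0715
grip_force: 0.0
```

Emit:
drive_tool([
  [0, 0, -0.05, 0, 0, 0],
  [0, 0, -0.12, 0, 0, 0],
  [0, 0, -0.22, 0, 0, 0],
  [0, 0, -0.32, 0, 0, 0],
  [0, 0, -0.4, 0, 0, 0],
])

```text
time: 14.28
ee_pos: [0.5905, -0.1699, 0.1647]
eef_rot: [-0.105, 0.994, -0.0, 0.002]
ft_force: [0.0, 0.7, 1.3]
width: 0.074
grip_force: 0.0
```

Emit:
drive_tool([
  [0.06, 0, 0, 0, 0, 0],
  [0.16, 0, 0, 0, 0, 0],
  [0.27, 0, 0, 0, 0, 0],
  [0.38, 0, 0, 0, 0, 0],
  [0.42, 0, 0, 0, 0, 0],
])

```text
time: 14.7
ee_pos: [0.4632, -0.1976, 0.162]
eef_rot: [-0.103, 0.995, 0.001, 0.001]
ft_force: [-0.1, -1.5, -0.5]
width: 0.074
grip_force: 0.0
```

```bash
python3 -c "
from h import *
t=camera('top'); u=camera('scene'); cv2.imwrite('pics/finT.png',t)
r=lambda i,x,y:cv2.resize(i[y:y+75,x:x+100],(400,300),interpolation=2)
cv2.imwrite('pics/fin.png',np.vstack([np.hstack([r(t,410,165),r(u,370,255)]),cv2.resize(np.hstack([t,u]),(800,300))]))
p=body(S,[[-.027+.065,.025],[-.027+.065,-.025],[-.092,-.025],[-.092,.025]],.058); print(((proj('top',p)-[410,165])*4).round().tolist())
print(((proj('scene',p)-[370,255])*4).round().tolist())"
```

```text
[[148.0, 112.0], [250.0, 93.0], [314.0, 357.0], [211.0, 378.0]]
[[201.0, 84.0], [287.0, 126.0], [173.0, 290.0], [82.0, 241.0]]
```

View pics/fin.png

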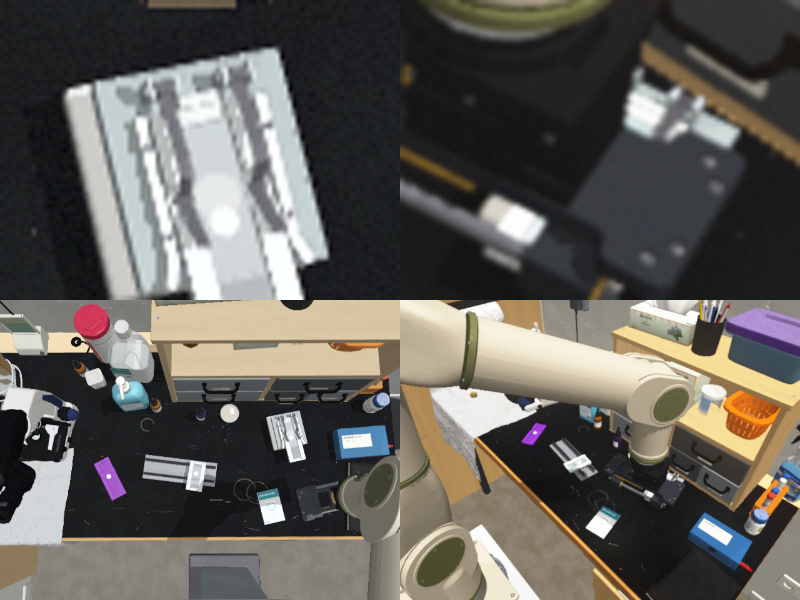

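The slide sits in the guides with its nose at the stop, and both clips are down. The bystanders are in place. I'll check the trailing edge and sides numerically against the home position.

```bash
python3 -c "
from e import *
g=cv2.cvtColor(camera('top'),6).astype(np.float32)
c=body(S,[[-.027,0]],0)[0]; p=[c[0],c[1],S[2]]
print('trail',edge(g,p,.058,[-65,25],[-65,-25]),'right',edge(g,p,.058,[-65,-25],[-25,-25]),'left',edge(g,p,.058,[-25,25],[-65,25]))
for q in ([-.027-.011,.01875],):pass
# profile along each rail: notch edges
for y in(23,-23):
    L=np.array([[x/1e3,y/1e3] for x in range(-60,66,3)]);uv=proj('top',body(p,L,.058)).astype(np.float32)
    print(y,[(int(x+(-27)),int(v)) for x,v in zip(range(-60,66,3),cv2.remap(g,uv[:,:1],uv[:,1:],1).ravel())][12:])
"
```

```text
trail (np.float64(1.0), array([-0.87,  1.45])) right (np.float64(1.33), array([-0.56,  1.51])) left (np.float64(-1.17), array([-0.75, -0.73]))
23 [(-51, 222), (-48, 240), (-45, 247), (-42, 229), (-39, 251), (-36, 238), (-33, 241), (-30, 237), (-27, 183), (-24, 194), (-21, 192), (-18, 180), (-15, 178), (-12, 183), (-9, 196), (-6, 127), (-3, 173), (0, 168), (3, 178), (6, 185), (9, 188), (12, 185), (15, 186), (18, 186), (21, 184), (24, 186), (27, 184), (30, 183), (33, 184), (36, 186)]
-23 [(-51, 252), (-48, 253), (-45, 252), (-42, 252), (-39, 251), (-36, 252), (-33, 252), (-30, 199), (-27, 115), (-24, 113), (-21, 146), (-18, 166), (-15, 182), (-12, 181), (-9, 228), (-6, 198), (-3, 161), (0, 111), (3, 89), (6, 119), (9, 132), (12, 129), (15, 123), (18, 120), (21, 122), (24, 125), (27, 119), (30, 122), (33, 120), (36, 131)]
```

```bash
python3 -c "
from bench import *
print(close_job())"
```

```text
the job is handed in; nothing more can be done
None
```

The long slide is released in the stage, stopped firmly at about 12 N of push; the pictures show both clips down in the notches and the bystanders where they were, and I handed the job in about 15 s into the 45 s limit.

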